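Put the sample-prep kit back on its silhouette pads

TASK

Tidy the sample-prep kit: stand the vial, the press plunger, the funnel and the timer each on the grey pad whose black silhouette has that thing's outline, the way up they stand now, centred on the silhouette and, for the timer, squared up with it. Leave the filled pellet cup in the middle of the bench where it is.

Things in the scene. Friction and masses are not known exactly. Their poses are not given: they have to be found in the camera images.
- vial_mid (a point): Capped clear glass vial of ground sample, white cap, standing upright and loose: round, 27 mm across, 76 mm tall, about 28 g. The point is its centre, 38 mm above its foot; z is its upright axis. The glass and the cap can be gripped anywhere up to 68 mm above the foot.
- plunger_mid (a point): Steel plunger of the pellet press, a plain upright solid cylinder with a slightly wider head: 39 mm across, to be gripped at that width at any height, 39 mm tall, about 0.28 kg, loose. The point is its centre, 19.5 mm above its foot; z is its upright axis.
- funnel_mid (a point): White powder funnel standing on its wide rim with its spout straight up: rim 69 mm across, cone up to 41 mm above the foot, above that an upright spout 20 mm across at its thickest, up to 72 mm; about 20 g, loose. Grip it by the spout. The point is on its axis, 36 mm above the foot; z is up along the spout.
- timer_mid (a point): Flat white bench timer with a display and three blue buttons on top, lying flat and loose: 58 mm along its x, 64 mm along its y, 20 mm thick with its buttons, the body itself 18 mm, about 55 g. The point is its centre, 10 mm above its underside; z is up. The buttons lie on its -x side, the display on its +x side. It may be gripped across x.
- pad_small_top (a point): Fixed round grey plastic storage pad, 96 mm across and 5 mm thick, flat on the worktop and flat on top, with a flush black silhouette in its middle: a round spot 29 mm across (the outline of the vial's foot). The point is the centre of the pad's top face, which is also the middle of the silhouette; z is up.
- pad_medium_top (a point): Fixed round grey plastic storage pad, 96 mm across and 5 mm thick, flat on the worktop and flat on top, with a flush black silhouette in its middle: a round spot 41 mm across (the outline of the plunger). The point is the centre of the pad's top face, which is also the middle of the silhouette; z is up.
- pad_large_top (a point): Fixed round grey plastic storage pad, 96 mm across and 5 mm thick, flat on the worktop and flat on top, with a flush black silhouette in its middle: a round spot 71 mm across with a thin grey circle about 20 mm across in it (the outline of the funnel from above). The point is the centre of the pad's top face, which is also the middle of the silhouette; z is up.
- pad_oblong_top (a point): Fixed round grey plastic storage pad, 96 mm across and 5 mm thick, flat on the worktop and flat on top, with a flush black silhouette in its middle: a rectangle 60 mm along the pad's x and 66 mm along its y (the outline of the timer, whose x goes along the pad's x, either way round). The point is the centre of the pad's top face, which is also the middle of the silhouette; z is up.
- cup_filled_mid (a point): Small round aluminium pellet cup filled with brown sample, 38 mm across and 10 mm tall, loose, about 40 g; a bystander that stays where it is. The point is its centre, 5 mm above its foot.
Mind the look-alikes: they are no part of the job. Of the things that look like the part that bears plunger_mid, the middle-sized one is meant.

How it is judged:
By the outcome, as a careful person would: the job done as asked, in the order asked, and still so for the second after the job is handed in, with the robot touching nothing.
It also fails if it takes over 115 s, if anything falls off the work surface, if the arm or the gripper's body presses on something with over 40 N, if the wrist force passes 120 N, or if a joint passes its speed limit or range.

ROBOT

A 7-joint arm with a two-finger parallel gripper is mounted at the origin on a cart in front of the work surface, level with it; the furniture and walls round the work are solid. World frame = base frame: x ahead of the robot, y to its left, z up, the work surface at z = 0. Lengths are in m, angles in rad, forces in N, time in s.
With the tool pointing down it reaches from about 0.425 to 0.875 m from the base axis. Payload 4.7 kg.
Tool frame: the origin (TCP) lies between the finger pads; the fingertips stand ctrl.tip_reach ahead of it and the grasp point (between the pads) lies 5 mm behind it (ctrl.tip_reach is the distance from the TCP to the fingertips, in m); z points along the fingers, y is the direction in which the jaws open and shut (so a half turn about z gives the same grasp; the last joint's range is limited). The gripper opens to 87 mm and grips with 3 to 60 N. Pads are 19 mm wide; open, the fingers measure 117 mm over their backs; the gripper's body (75 mm by 190 mm) begins 51 mm behind the grasp point.
Start: joints at [1.354, 0.321, -0.07, 1.45, 0.023, 1.371, -0.057], TCP at [0.149, -0.633, 0.237] pointing down, gripper open.
Joint ranges: [-2.86, 2.86], [-0.3, 2.09], [-1.38, 1.24], [0.06, 2.45], [-1.56, 4.7], [0.09, 2.05], [-2.69, 2.69]. Speed limits (rad/s): [2.57, 2.57, 3.14, 3.14, 3.14, 3.14, 3.14].

INTERFACE

Orientations are given as a rotation vector (axis times angle).
In Python, from bench import ctrl gives the robot as it stands.
- The arm moves only by the shell command python3 -m handwheel 'ROWS' [FORCE]. ROWS is JSON, a list of rows, each a list of 7 numbers: the shift along the tool's x, y, z in mm, then the turn, a rotation vector about the tool's x, y, z in rad, then the gripper's target within -1 to 1 (shut at 1, half-way at 0, fully open at -1). In form: [[dx, dy, dz, ax, ay, az, grip], ...]. A call has 1 to 12 rows; each row is the pose to reach, as a shift and turn from the pose commanded when the call began, along the tool's axes at that moment; what a row does not reach only later rows make up. A row lasts 1/8 s, in which the tool goes at most 62.5 mm and 10.7 degrees, less where a joint would pass 70% of its speed; a pose out of reach is approached as far as the arm can. A call with a gripper value outside its range is refused whole. The fingers move at their own pace and stop on an object; FORCE is the grip in N (left out, the last holds). Time passes only in rows, so rows that repeat a pose let the fingers close. It gives the time, the measured TCP pose, the force and the opening at its end, in the units of the state.
- ctrl.get_state(): the state, without advancing time (a new reading comes with each control period).
- ctrl.get_image(name): name is "side" or "top"; returns the picture (480x640x3 uint8, red, green, blue); there is no depth.
- ctrl.camera_model(name): a dict with "mtx" (3x3 intrinsics, pixels), "k1" (the pictures are not rectified: a ray, as slopes to the right and down, at radius r is drawn at 1 + k1 r^2 times it, then the intrinsics apply), "xyz" and "orientation" of the camera in the world. Camera axes: x right, y up, looking along -z (the intrinsics and any distortion apply to the point x, -y, -z); pixel columns grow to the right and rows downward; lengths in m; the calibration is good to about 2 mm. A picture is of the moment at which its call begins. camera_model takes no time and is no camera call.
- ctrl.close_job(): hands the job in, once; it reports no verdict.
The state is a dict: "time": time; "joint_positions": joint angles; "qd": joint speeds; "joint_torque": joint torques, N m; "position": TCP position; "tool_rot": TCP orientation; "ft_force": force on the tool from outside, world axes, zero at the start; "torque": the same for the moment, N m; "grip_width": opening from 0.0 (shut) to 1.0 (fully open).
Only numpy, scipy, OpenCV 4.12 (cv2) and the standard library are available. Lean on these libraries where they do the work, as an engineer would, in place of code of your own. Each camera call takes 0.05 s, during which the arm holds its last target.

## Working session

There is one attempt and no reset: what is moved stays moved. The work goes in short steps, Python scripts to look and compute and a shell command to move; the robot and the scene stay as the last step left them, time stands still between calls to the robot, and variables do not carry over. Pictures are saved under pics/ and viewed, and the job is handed in when it is done.

```bash
mkdir -p pics; ls; cat > h.py <<'E'
import numpy as np, cv2
from scipy.spatial.transform import Rotation as R
from bench import ctrl
def look(name,fn):
    im=np.array(ctrl.get_image(name)); cv2.imwrite('pics/'+fn,im[:,:,::-1]); return im
E
python3 - <<'E'
from h import *
for n in('side','top'):
    look(n,n+'0.png'); print(n,ctrl.camera_model(n))
s=ctrl.get_state(); print(s, ctrl.tip_reach)
E
```

```text
pics
side {'mtx': array([[592.04670625,   0.        , 323.56104835],
       [  0.        , 592.04670625, 254.18172142],
       [  0.        ,   0.        ,   1.        ]]), 'k1': -0.10044718017846258, 'xyz': array([1.05832934, 0.24800001, 0.86216314]), 'orientation': array([0.38887305, 0.57516218, 1.92577257])}
top {'mtx': array([[435.19565084,   0.        , 322.03624553],
       [  0.        , 435.19565084, 235.39035631],
       [  0.        ,   0.        ,   1.        ]]), 'k1': -0.05541528037894589, 'xyz': array([0.40915373, 0.03329793, 0.89378079]), 'orientation': array([ 0.13558535, -0.13770531, -1.57465931])}
{'time': 0.1, 'joint_positions': array([ 1.35408859,  0.3217452 , -0.07008422,  1.45155055,  0.02261364,
        1.37079337, -0.05688521]), 'qd': array([ 0.00211533, -0.00295118, -0.0014954 , -0.00327228, -0.00220232,
       -0.00028782,  0.00021155]), 'joint_torque': array([-8.88548529e-04, -4.92572844e+01, -4.06174343e-01, -3.13396990e+01,
       -6.41976041e-02,  3.95267573e-02,  6.97266364e-05]), 'position': array([ 0.14853859, -0.63231911,  0.23557448]), 'tool_rot': array([-3.11901619e+00, -3.61623881e-01,  4.74417828e-04]), 'ft_force': array([-0.48003011,  0.27451989,  0.9563425 ]), 'torque': array([ 0.04341362,  0.01043504, -0.03396631]), 'grip_width': 0.9990149566220898} 0.014
```

View pics/side0.png

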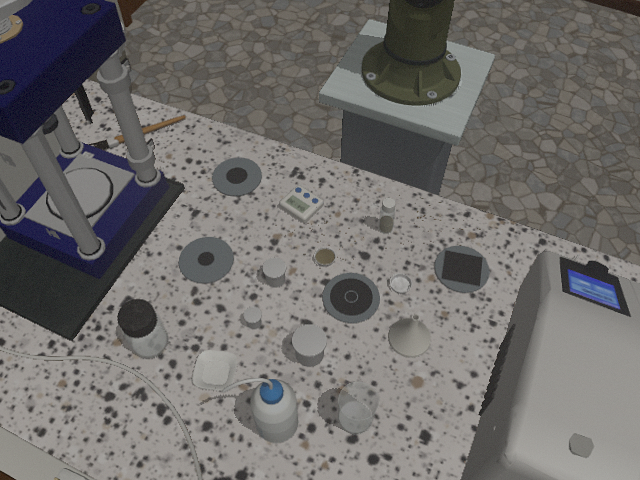

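View pics/top0.png

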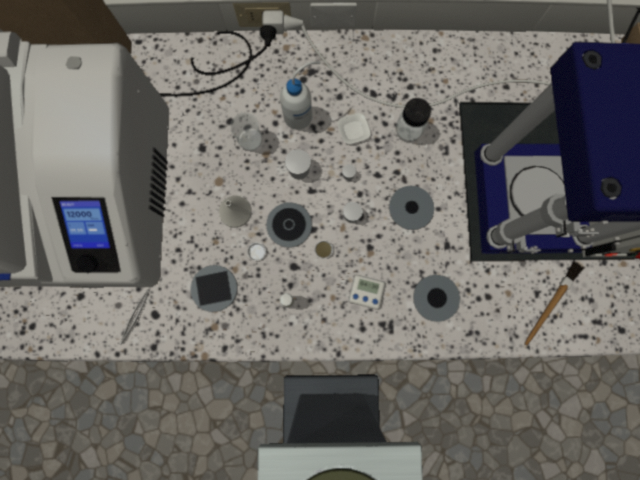

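The side view shows the vial at (387,215), timer (301,203), funnel (410,332), and three steel plungers: large (308,345), middle (274,272) and small (252,317). It also shows the pads: small spot (206,259), medium (237,176), large (351,297) and oblong (462,268), with the filled cup at (325,257). The top view agrees. The arm is out of view, and the blue press stands on the right of the top view.

```bash
cat >> h.py <<'E'
CM={n:ctrl.camera_model(n) for n in('side','top')}
def rays(name,px):
    c=CM[name]; px=np.atleast_2d(np.array(px,float)); K=c['mtx']
    p=cv2.undistortPoints(px.reshape(-1,1,2),K,np.array([c['k1'],0,0,0.])).reshape(-1,2)
    d=np.c_[p[:,0],-p[:,1],-np.ones(len(p))]
    return c['xyz'],R.from_rotvec(c['orientation']).apply(d)
def onz(name,px,z):
    o,d=rays(name,px); t=(z-o[2])/d[:,2]; return o+d*t[:,None]
def proj(name,P):
    c=CM[name]; P=np.atleast_2d(P)
    q=R.from_rotvec(c['orientation']).inv().apply(P-c['xyz']); s=np.c_[q[:,0],-q[:,1]]/-q[:,2:]
    r2=(s**2).sum(1,keepdims=True); s=s*(1+c['k1']*r2); K=c['mtx']
    return np.c_[K[0,0]*s[:,0]+K[0,2],K[1,1]*s[:,1]+K[1,2]]
E
python3 - <<'E'
from h import *
for z in(0,.3):print(proj('top',[[.149,-.633,z],[.5,0,z],[.5,-.3,z],[.3,0,z]]))
T={'vial cap':((387,201),(286,300),.076),'timer':((301,203),(367,292),.018),'fun':((410,316),(229,203),.072),'plM':((274,266),(353,210),.039),
'pS':((206,259),(412,207),.005),'pM':((237,176),(437,298),.005),'pL':((351,297),(289,225),.005),'pO':((462,268),(214,288),.005),'cup':((325,255),(324,249),.01),'plL':((308,338),(298,157),.06),'white':((400,284),(257,252),.01),'presspillar':((0,0),(490,154),0.1),'press top':((0,0),(612,188),.35)}
for k,(a,b,z) in T.items(): print(k,onz('side',a,z)[0].round(4),onz('top',b,z)[0].round(4))
# top-corner crops scaled
a=cv2.imread('pics/top0.png')[130:330,180:470]; cv2.imwrite('pics/topc.png',cv2.resize(a,None,fx=2.7,fy=2.7,interpolation=cv2.INTER_CUBIC))
a=cv2.imread('pics/side0.png')[150:380,170:500]; cv2.imwrite('pics/sidec.png',cv2.resize(a,None,fx=2.4,fy=2.4,interpolation=cv2.INTER_CUBIC))
E
```

```text
[[652.63176929 436.09817033]
 [337.56278179 266.87114615]
 [481.88390091 265.45429873]
 [338.93792463 366.96475961]]
[[801.16497351 488.9778348 ]
 [345.34274955 244.77708218]
 [558.39864028 242.8974265 ]
 [347.83803402 395.54085915]]
vial cap [0.4322 0.0976 0.076 ] [0.4311 0.0997 0.076 ]
timer [ 0.4554 -0.0546  0.018 ] [ 0.4472 -0.0575  0.018 ]
fun [0.6223 0.2063 0.072 ] [0.619  0.2123 0.072 ]
plM [ 0.6087 -0.0312  0.039 ] [ 0.6107 -0.0313  0.039 ]
pS [ 0.6259 -0.1567  0.005 ] [ 0.6243 -0.1583  0.005 ]
pM [ 0.4369 -0.1988  0.005 ] [ 0.4341 -0.2012  0.005 ]
pL [0.592  0.1011 0.005 ] [0.5877 0.1001 0.005 ]
pO [0.4602 0.2544 0.005 ] [0.4581 0.2526 0.005 ]
cup [0.5363 0.0291 0.01  ] [0.536  0.0277 0.01  ]
plL [0.7132 0.0789 0.06  ] [0.7161 0.0786 0.06  ]
white [0.5378 0.1675 0.01  ] [0.5308 0.1651 0.01  ]
presspillar [ 0.2533 -0.9215  0.1   ] [ 0.7059 -0.2949  0.1   ]
press top [ 0.5173 -0.5379  0.35  ] [ 0.5655 -0.354   0.35  ]
```

View pics/topc.png

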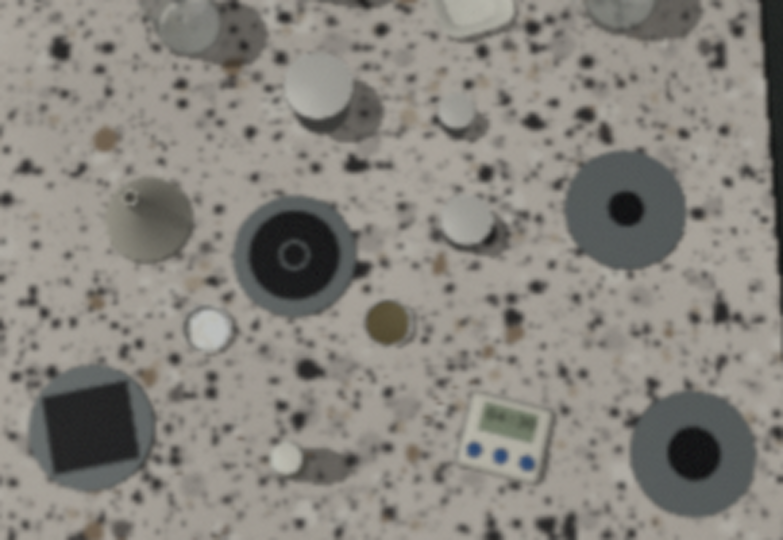

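View pics/sidec.png

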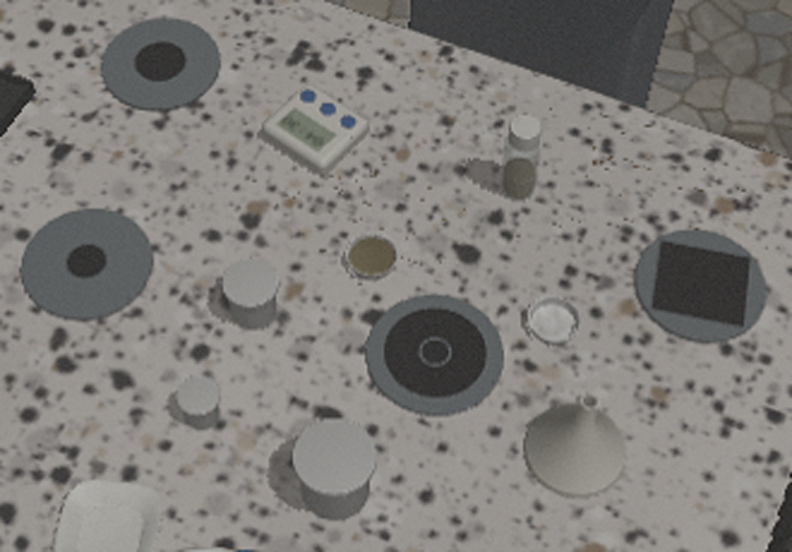

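```bash
cat >> h.py <<'E'
def contour(mask,px):
    n,l,st,ce=cv2.connectedComponentsWithStats(mask.astype(np.uint8),connectivity=4)
    y,x=np.nonzero(l); i=((x-px[0])**2+(y-px[1])**2).argmin(); m=(l==l[y[i],x[i]]).astype(np.uint8)
    c=max(cv2.findContours(m,cv2.RETR_EXTERNAL,cv2.CHAIN_APPROX_NONE)[0],key=len)
    return cv2.convexHull(c).reshape(-1,2).astype(float),int(m.sum())
def circ(name,mask,px,z):
    c,a=contour(mask,px); P=onz(name,c,z)[:,:2].astype(np.float32)
    (cx,cy),(d1,d2),an=cv2.fitEllipse(P); return round(cx,4),round(cy,4),round(d1,4),round(d2,4),a
def rect(name,mask,px,z):
    c,a=contour(mask,px); P=onz(name,c,z)[:,:2].astype(np.float32)*1000
    (cx,cy),(w,h),an=cv2.minAreaRect(P); return round(cx/1000,4),round(cy/1000,4),round(w,1),round(h,1),round(an,1),a
E
python3 - <<'E'
from h import *
S=cv2.imread('pics/side0.png')[:,:,::-1]; Tp=cv2.imread('pics/top0.png')[:,:,::-1]
for n,I,pp in(('side',S,dict(S=(206,259),M=(237,176),L=(340,297),O=(462,268),cup=(325,257),tim=(295,207),vial=(388,203),plM=(274,267),fun=(410,340))),('top',Tp,dict(S=(412,207),M=(437,298),L=(280,225),O=(214,288),cup=(324,249),tim=(357,290),vial=(286,300),plM=(353,211),fun=(235,210)))):
    for k,p in pp.items(): print(n,k,I[p[1],p[0]])
    g=I.max(2)<55
    for k in'SML': print(n,k,circ(n,g,pp[k],.005))
    print(n,'O',rect(n,g,pp['O'],.005))
    f=I.astype(int)
    w=(I.min(2)>0.0)
    for k,z,th in(('tim',.018,None),('vial',.076,None),('plM',.039,None)):
        p=pp[k]; 
        for th in(165,175,185,195): print(n,k,th,(rect if k=='tim' else circ)(n,f.min(2)>th,p,z))
E
```

```text
side S [51 50 51]
side M [54 49 52]
side L [45 45 42]
side O [54 51 52]
side cup [100  91  74]
side tim [116 121 106]
side vial [162 162 155]
side plM [146 145 142]
side fun [142 139 132]
side S (0.625, -0.1581, 0.0258, 0.0261, 120)
side M (0.4352, -0.2014, 0.036, 0.0381, 153)
side L (0.5905, 0.1003, 0.0671, 0.0695, 513)
side O (0.4588, 0.2539, 57.9, 64.3, 10.8, 749)
side tim 165 (0.5436, 0.1544, 1.9, 0.0, -159.7, 2)
side tim 175 (0.5348, 0.1574, 1.7, 0.0, 114.3, 2)Traceback (most recent call last):
  File "<stdin>", line 12, in <module>
  File "h.py", line 28, in rect
    c,a=contour(mask,px); P=onz(name,c,z)[:,:2].astype(np.float32)*1000
        ~~~~~~~^^^^^^^^^
  File "h.py", line 21, in contour
    y,x=np.nonzero(l); i=((x-px[0])**2+(y-px[1])**2).argmin(); m=(l==l[y[i],x[i]]).astype(np.uint8)
                         ~~~~~~~~~~~~~~~~~~~~~~~~~~~~~~~~~~^^
ValueError: attempt to get argmin of an empty sequence
```

```bash
cat >> h.py <<'E'
def crops(I,boxes,fn,s=10,cols=3):
    # boxes: centre px, half size 20 -> tiles with ticks each 5 px
    out=[]
    for (x,y) in boxes:
        t=cv2.getRectSubPix(np.ascontiguousarray(I[:,:,::-1]),(40,40),(x-.5+.5,y))
        x0,y0=x-19.5,y-19.5
        t=cv2.resize(t,(260,260),interpolation=cv2.INTER_CUBIC); t=cv2.convertScaleAbs(t,alpha=1.25)
        for v in range(int(np.ceil(x0/10))*10,int(x0+40),10):
            u=int((v-x0+.5)*6.5); cv2.line(t,(u,0),(u,8),(0,0,255),1); cv2.putText(t,str(v),(u-10,20),0,.35,(0,0,255),1)
        for v in range(int(np.ceil(y0/10))*10,int(y0+40),10):
            u=int((v-y0+.5)*6.5); cv2.line(t,(0,u),(8,u),(0,0,255),1); cv2.putText(t,str(v),(10,u+4),0,.35,(0,0,255),1)
        out.append(t)
    while len(out)%cols: out.append(np.zeros_like(out[0]))
    cv2.imwrite('pics/'+fn,np.vstack([np.hstack(out[i:i+cols]) for i in range(0,len(out),cols)]))
E
python3 - <<'E'
from h import *
S=cv2.imread('pics/side0.png')[:,:,::-1]; Tp=cv2.imread('pics/top0.png')[:,:,::-1]
crops(S,[(301,203),(388,212),(274,270)],'c1.png')
crops(Tp,[(367,292),(286,300),(353,212)],'c2.png')
a=cv2.imread('pics/c1.png');b=cv2.imread('pics/c2.png');cv2.imwrite('pics/c12.png',np.vstack([a,b]))
for n,I,pp in(('side',S,dict(S=(206,259),M=(237,176),L=(340,297),O=(462,268))),('top',Tp,dict(S=(412,207),M=(437,298),L=(280,225),O=(214,288)))):
  for th in (65,75):
    g=I.max(2)<th
    for k in'SML': print(n,k,circ(n,g,pp[k],.005))
    print(n,'O',rect(n,g,pp['O'],.005))
E
```

```text
side S (0.6248, -0.1581, 0.0264, 0.0273, 164)
side M (0.4355, -0.2012, 0.039, 0.0393, 255)
side L (0.5906, 0.1002, 0.069, 0.0702, 1067)
side O (0.4592, 0.2539, 58.8, 65.1, 10.8, 1067)
side S (0.6253, -0.1581, 0.0278, 0.0283, 180)
side M (0.4353, -0.201, 0.04, 0.0415, 277)
side L (0.5907, 0.1003, 0.0704, 0.0707, 1196)
side O (0.459, 0.2538, 60.0, 65.9, 10.8, 1099)
top S (0.6247, -0.1572, 0.0279, 0.0287, 144)
top M (0.4352, -0.2004, 0.0402, 0.0404, 319)
top L (0.5902, 0.1009, 0.0692, 0.0697, 862)
top O (0.4585, 0.2545, 58.2, 64.6, 11.0, 901)
top S (0.6248, -0.1569, 0.0296, 0.0298, 159)
top M (0.435, -0.2005, 0.0418, 0.0423, 345)
top L (0.5901, 0.1009, 0.0705, 0.0707, 898)
top O (0.4587, 0.2545, 59.4, 65.9, 11.0, 938)
```

View pics/c12.png

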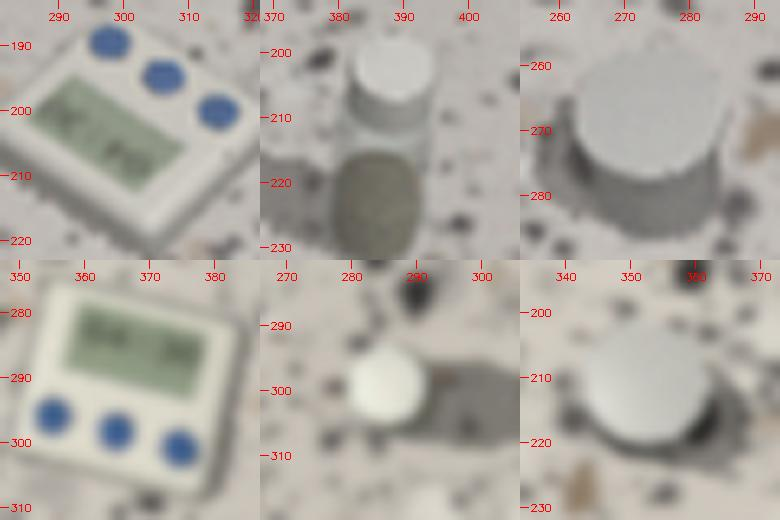

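```bash
python3 - <<'E'
from h import *
S=cv2.imread('pics/side0.png')[:,:,::-1]; Tp=cv2.imread('pics/top0.png')[:,:,::-1]
print('vial',onz('side',(388.8,202.5),.076),onz('top',(285.5,299.2),.076))
print('plM',onz('side',(274.2,267.1),.039),onz('top',(352.2,210.6),.039))
c=onz('top',[(354.6,274.2),(383.8,280.8),(379.2,307.7),(350,301.8)],.018); print('tim',c,c.mean(0)); 
for a,b in((0,1),(1,2),(2,3),(3,0)): d=c[b]-c[a]; print(np.hypot(*d[:2]),np.degrees(np.arctan2(d[1],d[0])))
for n,I,p in(('side',S,(301,203)),('top',Tp,(367,292))):
    f=I.astype(int); m=(f[:,:,2]-f[:,:,0]>20); k=np.zeros_like(m); k[p[1]-25:p[1]+25,p[0]-25:p[0]+25]=1
    q,l,st,ce=cv2.connectedComponentsWithStats((m&k).astype(np.uint8)); ce=ce[1:][st[1:,4]>8]
    P=onz(n,ce,.02)[:,:2]; d=P[np.argmax(P[:,1])]-P[np.argmin(P[:,1])]; print(n,'buttons',P,P.mean(0),'y-axis ang-90',np.degrees(np.arctan2(d[1],d[0]))-90)
    gr=(f[:,:,1]-f[:,:,2]>12)&(f[:,:,1]-f[:,:,0]>3)&k; 
    try: print('display',rect(n,gr,p,.019))
    except Exception as e: print(e)
crops(S,[(410,316),(410,335),(325,257)],'c3.png'); crops(Tp,[(229,203),(236,211),(324,249)],'c4.png')
a=cv2.imread('pics/c3.png');b=cv2.imread('pics/c4.png');cv2.imwrite('pics/c34.png',np.vstack([a,b]))
E
```

```text
vial [[0.43399304 0.10151401 0.076     ]] [[0.43262742 0.10064754 0.076     ]]
plM [[ 0.61043731 -0.02997205  0.039     ]] [[ 0.60947468 -0.02968891  0.039     ]]
tim [[ 0.48307298 -0.03342779  0.018     ]
 [ 0.46925568 -0.09190145  0.018     ]
 [ 0.41589584 -0.08108535  0.018     ]
 [ 0.42811202 -0.02314304  0.018     ]] [ 0.44908413 -0.05738941  0.018     ]
0.0600839912948074 -103.29510192480429
0.054445017825406956 168.54134233928903
0.05921610888968767 78.0944869138313
0.055914964809393675 -10.599087852402507
side buttons [[ 0.43037823 -0.0726681 ]
 [ 0.43559431 -0.05281746]
 [ 0.44070478 -0.03426866]] [ 0.43555911 -0.05325141] y-axis ang-90 -15.05213023229092
display (0.4584, -0.0548, 29.3, 12.9, 74.2, 60)
top buttons [[ 0.43942944 -0.03319228]
 [ 0.43415534 -0.05282711]
 [ 0.42933958 -0.07265214]] [ 0.43430812 -0.05289051] y-axis ang-90 -14.34316192044517
display (0.459, -0.0593, 40.2, 20.9, 75.4, 212)
```

View pics/c34.png

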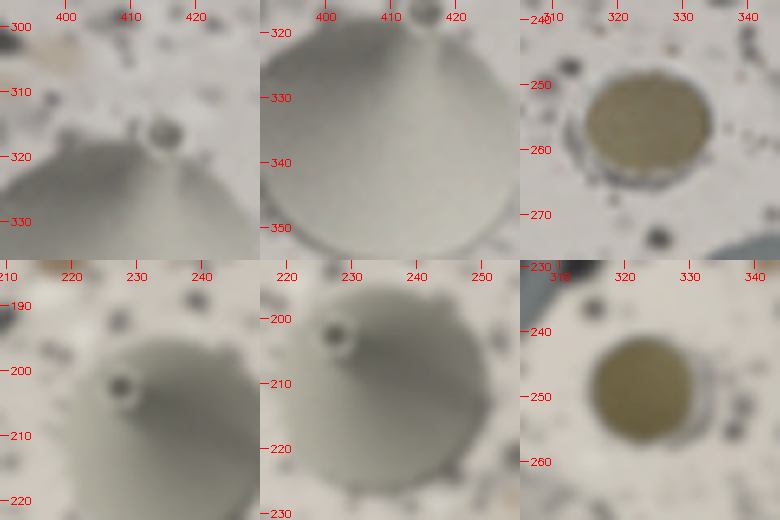

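The spout tip is at (227.9,202.7) in the top view and (415.3,317) in the side view. The filled cup is at about (323,249) in the top view. Next I compute the moves.

```bash
cat >> h.py <<'E'
def go(*targets):
    """targets (x,y,z,angle of tool y in deg or None) -> row numbers from the present pose"""
    s=ctrl.get_state(); p=s['position']; r=R.from_rotvec(s['tool_rot'])
    ty=r.apply([0,1,0]); print('now',p.round(4),'ty',round(np.degrees(np.arctan2(ty[1],ty[0])),2),'tilt',r.apply([0,0,1]).round(4),'f',s['ft_force'].round(1),'g',round(s['grip_width'],3),'t',s['time'])
    for x,y,z,a in targets:
        d=r.inv().apply(np.array([x,y,z])-p)*1000
        a=np.radians(a); T=np.c_[[-np.sin(a),np.cos(a),0],[np.cos(a),np.sin(a),0],[0,0,-1]]
        rv=(r.inv()*R.from_matrix(T)).as_rotvec(); print((x,y,z,round(np.degrees(a),1)),'->',d.round(1),rv.round(4))
E
python3 - <<'E'
from h import *
print('fun',onz('side',(415.3,317),.072),onz('top',(227.9,202.7),.072))
print('cup',onz('top',(322.8,248.8),.01),onz('side',(324.7,255.7),.01))
def P(r,a,z,y=None): a_=np.radians(a); return (round(r*np.cos(a_),3),round(r*np.sin(a_),3),z,a if y is None else y)
go(P(.5,-77,.22),P(.49,-50,.2),P(.45,-30,.2),P(.47,0,.2),(.433,.101,.18,0))
E
```

```text
fun [[0.62066971 0.21424216 0.072     ]] [[0.61960966 0.21445404 0.072     ]]
cup [[0.53640473 0.03012186 0.01      ]] [[0.53784567 0.02920168 0.01      ]]
now [ 0.1485 -0.6323  0.2356] ty -76.77 tilt [-5.0e-04  1.6e-03 -1.0e+00] f [-0.5  0.3  1. ] g 0.999 t 0.1
(np.float64(0.112), np.float64(-0.487), 0.22, np.float64(-77.0)) -> [  -2.3 -149.8   15.8] [-0.0017  0.0001  0.004 ]
(np.float64(0.315), np.float64(-0.375), 0.2, np.float64(-50.0)) -> [ 220.9 -212.3   35.9] [-1.700e-03 -3.000e-04 -4.673e-01]
(np.float64(0.39), np.float64(-0.225), 0.2, np.float64(-30.0)) -> [ 328.3 -341.2   36.1] [-1.700e-03 -6.000e-04 -8.163e-01]
(np.float64(0.47), np.float64(0.0), 0.2, np.float64(0.0)) -> [ 457.6 -541.9   36.5] [-1.5000e-03 -1.1000e-03 -1.3399e+00]
(0.433, 0.101, 0.18, np.float64(0.0)) -> [ 444.7 -648.7   56.6] [-1.5000e-03 -1.1000e-03 -1.3399e+00]
```

```bash
python3 -m handwheel '[[0,-50,5,0,0,0,-1],[-1,-100,10,0,0,0,-1],[-2,-150,16,0,0,0,-1],[54,-166,21,0,0,-0.117,-1],[110,-181,26,0,0,-0.234,-1],[165,-197,31,0,0,-0.35,-1],[221,-212,36,0,0,-0.467,-1],[257,-255,36,0,0,-0.58,-1],[293,-298,36,0,0,-0.7,-1],[328,-341,36,0,0,-0.816,-1],[360,-391,36,0,0,-0.96,-1],[392,-441,36,0,0,-1.1,-1]]' 20
python3 -c "
from h import *
go((.47,0,.2,0),(.433,.101,.18,0),(.4333,.1011,.06,0))"
```

```text
time: 1.6
position: [0.4296, -0.112, 0.2004]
tool_rot: [2.467, 1.945, -0.001]
ft_force: [0.8, 0.6, 0.4]
grip_width: 1.001
now [ 0.4296 -0.112   0.2004] ty -13.5 tilt [-1.e-04 -5.e-04 -1.e+00] f [0.8 0.6 0.4] g 1.001 t 1.6
(0.47, 0, 0.2, np.float64(0.0)) -> [118.3  13.2   0.3] [-0.      0.0005 -0.2356]
(0.433, 0.101, 0.18, np.float64(0.0)) -> [207.9 -46.4  20.3] [-0.      0.0005 -0.2356]
(0.4333, 0.1011, 0.06, np.float64(0.0)) -> [208.1 -46.1 140.3] [-0.      0.0005 -0.2356]
```

```bash
python3 -m handwheel '[[59,7,0,0,0,-0.118,-1],[118,13,0,0,0,-0.236,-1],[163,-16,10,0,0,-0.236,-1],[208,-46,20,0,0,-0.236,-1],[208,-46,20,0,0,-0.236,-1],[208,-46,20,0,0,-0.236,-1]]'
python3 - <<'E'
from h import *
a=look('side','s1.png');b=look('top','t1.png')
go((.4333,.1011,.045,0))
crops(a,[(388,212)],'c5.png',cols=1);crops(b,[(286,300)],'c6.png',cols=1)
cv2.imwrite('pics/c7.png',np.hstack([cv2.resize(a,(400,300))[:,:,::-1],cv2.resize(b,(400,300))[:,:,::-1]]))
E
```

```text
time: 2.35
position: [0.4342, 0.0985, 0.1805]
tool_rot: [2.225, 2.216, -0.001]
ft_force: [0.4, -1.1, 0.7]
grip_width: 0.997
now [0.4346 0.0977 0.1806] ty -0.37 tilt [ 1.e-04 -2.e-04 -1.e+00] f [-0.5 -0.5 -0.4] g 0.998 t 2.45
(0.4333, 0.1011, 0.045, np.float64(0.0)) -> [  3.4  -1.4 135.6] [ 0.0001  0.0002 -0.0064]
```

View pics/c7.png

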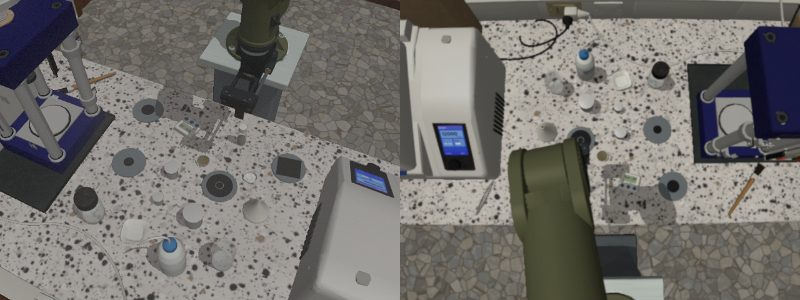

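The gripper hovers just above the vial, and both cameras see it clearly. Now I descend and grip.

```bash
python3 -m handwheel '[[3,-1,50,0,0,-0.006,-1],[3.5,-1.3,95,0,0,-0.006,-1],[3.5,-1.3,95,0,0,-0.006,-1],[3.5,-1.3,95,0,0,-0.006,-1]]'
python3 - <<'E'
from h import *
a=look('side','s2.png')
go((.4333,.1011,.045,0))
cv2.imwrite('pics/c8.png',cv2.resize(a[130:270,300:460,::-1],None,fx=4,fy=4,interpolation=cv2.INTER_CUBIC))
E
```

```text
time: 2.95
position: [0.4341, 0.1023, 0.0869]
tool_rot: [2.22, 2.222, 0.002]
ft_force: [0.6, 0.5, -0.2]
grip_width: 0.999
now [0.4346 0.1025 0.0873] ty 0.04 tilt [ 3.e-03  2.e-04 -1.e+00] f [-0.   1.1 -0.3] g 1.001 t 3.0
(0.4333, 0.1011, 0.045, np.float64(0.0)) -> [-1.4 -1.4 42.3] [ 0.003  -0.0002  0.0008]
```

View pics/c8.png

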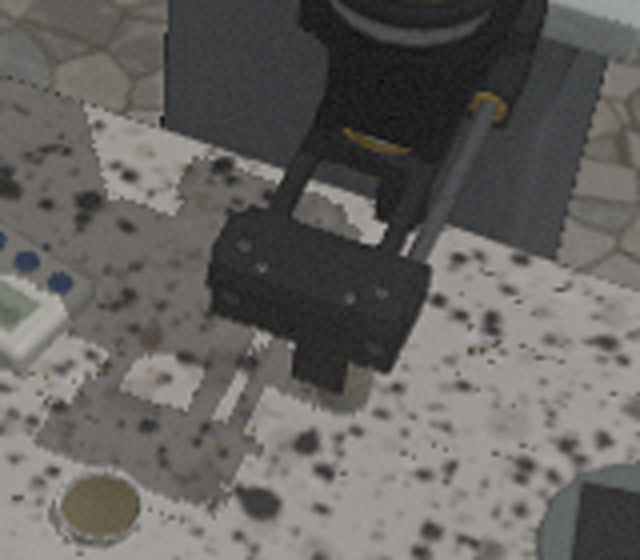

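The vial is between the fingers, with only the far side of its body visible at crop (350,385). Now I lower and close.

```bash
python3 -m handwheel '[[-1.5,-1.4,21,0.003,0,0,-1],[-1.5,-1.4,42,0.003,0,0,-1],[-1.5,-1.4,42,0.003,0,0,-1],[-1.5,-1.4,42,0.003,0,0,1],[-1.5,-1.4,42,0.003,0,0,1],[-1.5,-1.4,42,0.003,0,0,1],[-1.5,-1.4,42,0.003,0,0,1],[-1.5,-1.4,42,0.003,0,0,1],[-1.5,-1.4,42,0.003,0,0,1]]' 15
python3 - <<'E'
from h import *
go((.433,.101,.18,0),(.48,0,.18,0),(.6249,-.1576,.18,0),(.6249,-.1576,.051,0))
E
```

```text
time: 4.12
position: [0.4314, 0.1012, 0.0435]
tool_rot: [-2.218, -2.222, 0.004]
ft_force: [-0.0, 0.8, 0.5]
grip_width: 0.401
now [0.4314 0.1012 0.0435] ty 0.12 tilt [-3.1e-03 -1.0e-04 -1.0e+00] f [-0.   0.8  0.5] g 0.401 t 4.125
(0.433, 0.101, 0.18, np.float64(0.0)) -> [  -0.2    1.2 -136.5] [-0.0031  0.0001  0.002 ]
(0.48, 0, 0.18, np.float64(0.0)) -> [-101.3   48.  -136.7] [-0.0031  0.0001  0.002 ]
(0.6249, -0.1576, 0.18, np.float64(0.0)) -> [-259.2  192.5 -137.1] [-0.0031  0.0001  0.002 ]
(0.6249, -0.1576, 0.051, np.float64(0.0)) -> [-259.1  192.9   -8.1] [-0.0031  0.0001  0.002 ]
```

```bash
python3 -m handwheel '[[0,0,0,0,0,0,1],[0,0,0,0,0,0,1],[0,0,0,0,0,0,1],[0,0,0,0,0,0,1]]'
python3 -m handwheel '[[0,0,-5,0,0,0,1],[0,0,-30,0,0,0,1],[0,0,-70,0,0,0,1]]'
python3 - <<'E'
from h import *
go((.6249,-.1576,.12,0),(.6249,-.1576,.052,0))
E
```

```text
time: 4.62
position: [0.4314, 0.1011, 0.0435]
tool_rot: [-2.218, -2.222, 0.004]
ft_force: [-0.5, -0.1, -0.1]
grip_width: 0.303
time: 5.0
position: [0.4306, 0.1011, 0.1136]
tool_rot: [-2.215, -2.221, 0.006]
ft_force: [-0.1, -0.1, -0.1]
grip_width: 0.294
now [0.4306 0.1011 0.1136] ty 0.14 tilt [-5.8e-03  6.0e-04 -1.0e+00] f [-0.1 -0.1 -0.1] g 0.294 t 5.0
(0.6249, -0.1576, 0.12, np.float64(0.0)) -> [-259.2  193.7   -7.6] [-0.0058 -0.0006  0.0025]
(0.6249, -0.1576, 0.052, np.float64(0.0)) -> [-259.3  194.1   60.4] [-0.0058 -0.0006  0.0025]
```

```bash
python3 -m handwheel '[[-20,15,-4,-0.003,0,0,1],[-65,48,-6,-0.006,0,0.002,1],[-110,82,-7,-0.006,0,0.002,1],[-155,116,-7,-0.006,0,0.002,1],[-200,149,-7,-0.006,0,0.002,1],[-240,179,-7,-0.006,0,0.002,1],[-259,194,-7,-0.006,0,0.002,1],[-259,194,-7,-0.006,0,0.002,1],[-259,194,10,-0.006,0,0.002,1],[-259,194,30,-0.006,0,0.002,1],[-259,194,40,-0.006,0,0.002,1],[-259,194,40,-0.006,0,0.002,1]]'
python3 - <<'E'
from h import *
a=look('side','s3.png');b=look('top','t3.png')
go((.6249,-.1576,.051,0))
cv2.imwrite('pics/c9.png',np.hstack([cv2.resize(a[180:330,130:290,::-1],(400,375),interpolation=cv2.INTER_CUBIC),cv2.resize(b[130:280,330:490,::-1],(400,375),interpolation=cv2.INTER_CUBIC)]))
E
```

```text
time: 6.5
position: [0.625, -0.1569, 0.0715]
tool_rot: [2.22, 2.222, 0.001]
ft_force: [-0.5, 0.4, -0.7]
grip_width: 0.301
now [ 0.6263 -0.1572  0.0732] ty 0.02 tilt [ 3.4e-03 -2.0e-04 -1.0e+00] f [ 0.3 -0.1 -0.5] g 0.3 t 6.6
(0.6249, -0.1576, 0.051, np.float64(0.0)) -> [-0.3 -1.4 22.2] [0.0034 0.0002 0.0004]
```

View pics/c9.png

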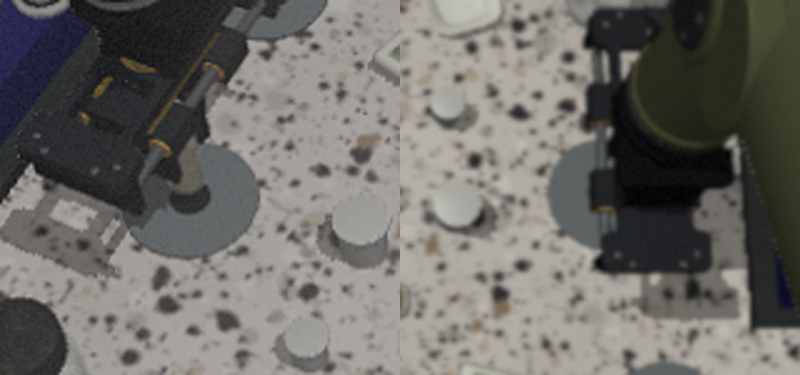

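The vial is held above the small-spot pad, with its foot just over the spot at crop (190,198) in the side view. I lower it to nearly touching and check again.

```bash
python3 -m handwheel '[[-0.3,-1.4,10,0.003,0,0,1],[-0.3,-1.4,19,0.003,0,0,1],[-0.3,-1.4,22,0.003,0,0,1],[-0.3,-1.4,22,0.003,0,0,1],[-0.3,-1.4,22,0.003,0,0,1]]'
python3 - <<'E'
from h import *
a=look('side','s4.png')
go((.6249,-.1576,.0485,0))
crops(a,[(206,252)],'c10.png',cols=1)
c=cv2.imread('pics/c10.png'); cv2.imwrite('pics/c10.png',cv2.resize(c,(560,560),interpolation=cv2.INTER_CUBIC))
E
```

```text
time: 7.22
position: [0.625, -0.1577, 0.0512]
tool_rot: [2.221, 2.221, 0.0]
ft_force: [0.3, -0.8, -0.2]
grip_width: 0.3
now [ 0.625  -0.1578  0.0513] ty 0.0 tilt [ 6.e-04 -2.e-04 -1.e+00] f [-0.1 -0.2 -0.7] g 0.304 t 7.275
(0.6249, -0.1576, 0.0485, np.float64(0.0)) -> [ 0.2 -0.1  2.8] [0.0006 0.0002 0.    ]
```

View pics/c10.png

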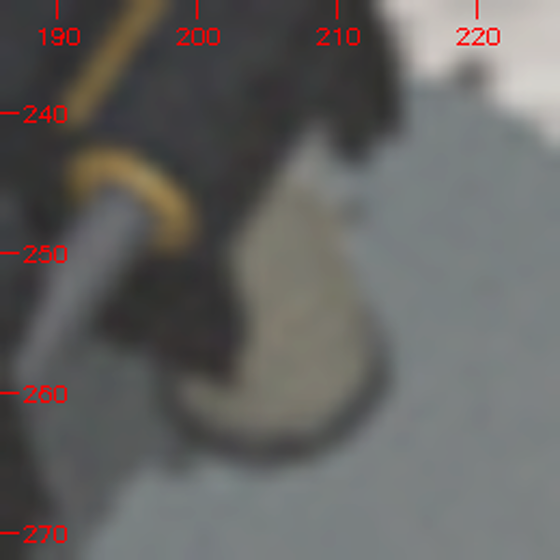

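The foot sits centrally on the black spot, with an even dark rim around (206,257). I lower the last 2.5 mm and release.

```bash
python3 -m handwheel '[[0,0,2.6,0,0,0,1],[0,0,2.6,0,0,0,1],[0,0,2.6,0,0,0,1]]'
python3 -m handwheel '[[0,0,0,0,0,0,0],[0,0,0,0,0,0,-1],[0,0,0,0,0,0,-1],[0,0,0,0,0,0,-1],[0,0,0,0,0,0,-1],[0,0,0,0,0,0,-1],[0,0,-40,0,0,0,-1],[0,0,-90,0,0,0,-1],[0,0,-90,0,0,0,-1]]'
python3 - <<'E'
from h import *
go((.61,-.0298,.12,0))
E
```

```text
time: 7.65
position: [0.6249, -0.1578, 0.0485]
tool_rot: [2.221, 2.221, 0.0]
ft_force: [-0.0, -0.3, 1.0]
grip_width: 0.301
time: 8.78
position: [0.6278, -0.1578, 0.1433]
tool_rot: [2.216, 2.216, 0.007]
ft_force: [0.8, -0.1, -0.6]
grip_width: 0.998
now [ 0.6278 -0.1578  0.1433] ty 0.0 tilt [ 0.0083 -0.0023 -1.    ] f [ 0.8 -0.1 -0.6] g 0.998 t 8.775
(0.61, -0.0298, 0.12, np.float64(0.0)) -> [128.1 -18.   22.9] [0.0083 0.0023 0.0001]
```

```bash
python3 -m handwheel '[[43,-6,5,0.004,0,0,-1],[86,-12,10,0.008,0.002,0,-1],[128,-18,22,0.008,0.002,0,-1],[128,-18,22,0.008,0.002,0,-1],[128,-18,22,0.008,0.002,0,-1]]'
python3 - <<'E'
from h import *
a=look('side','s5.png');b=look('top','t5.png')
go((.61,-.0298,.020,0))
crops(a,[(206,245),(274,270)],'c11.png',cols=2);crops(b,[(412,207),(353,212)],'c12.png',cols=2)
cv2.imwrite('pics/c13.png',np.vstack([cv2.imread('pics/c11.png'),cv2.imread('pics/c12.png')]))
E
```

```text
time: 9.4
position: [0.6065, -0.0305, 0.1157]
tool_rot: [-2.216, -2.216, 0.009]
ft_force: [0.3, -0.5, 1.1]
grip_width: 0.997
now [ 0.6069 -0.0316  0.1161] ty -0.14 tilt [-0.0082  0.0012 -1.    ] f [-0.4  0.  -0.5] g 0.998 t 9.5
(0.61, -0.0298, 0.02, np.float64(0.0)) -> [ 1.7  3.9 96. ] [-0.0082 -0.0012 -0.0024]
```

View pics/c13.png

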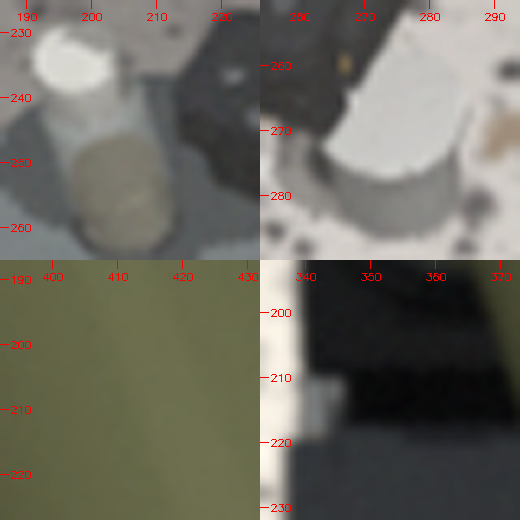

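The vial stands on its pad, cap at about (197.4,234.6) in the side view. The plunger is between the open fingers. Next I grip the plunger.

```bash
python3 -m handwheel '[[1.7,3.9,20,-0.008,-0.001,-0.002,-1],[1.7,3.9,50,-0.008,-0.001,-0.002,-1],[1.7,3.9,80,-0.008,-0.001,-0.002,-1],[1.7,3.9,96,-0.008,-0.001,-0.002,-1],[1.7,3.9,96,-0.008,-0.001,-0.002,-1],[1.7,3.9,96,-0.008,-0.001,-0.002,-1]]' 40
python3 - <<'E'
from h import *
print(onz('side',(197.4,234.6),.081))
go((.61,-.0298,.020,0))
E
python3 -m handwheel '[[0,0,0,0,0,0,1],[0,0,0,0,0,0,1],[0,0,0,0,0,0,1],[0,0,0,0,0,0,1],[0,0,0,0,0,0,1],[0,0,0,0,0,0,1],[0,0,0,0,0,0,1],[0,0,0,0,0,0,1],[0,0,0,0,0,0,1]]' 40
python3 -m handwheel '[[0,0,-8,0,0,0,1],[0,0,-40,0,0,0,1],[0,0,-70,0,0,0,1],[0,0,-70,0,0,0,1],[0,0,-70,0,0,0,1]]'
python3 - <<'E'
from h import *
a=look('side','s6.png')
go((.4352,-.2008,.08,0),(.4352,-.2008,.03,0))
crops(a,[(274,255),(206,245)],'c14.png',cols=2)
E
```

```text
time: 10.25
position: [0.6109, -0.0281, 0.0215]
tool_rot: [2.219, 2.223, 0.003]
ft_force: [0.0, 0.1, 0.4]
grip_width: 0.999
[[ 0.62893735 -0.15758201  0.081     ]]
now [ 0.6109 -0.0281  0.0215] ty 0.09 tilt [ 1.9e-03  9.0e-04 -1.0e+00] f [0.  0.1 0.4] g 0.999 t 10.25
(0.61, -0.0298, 0.02, np.float64(0.0)) -> [-1.7 -0.9  1.5] [ 0.0019 -0.0008  0.0015]
time: 11.38
position: [0.61, -0.0278, 0.0203]
tool_rot: [-2.219, -2.223, -0.001]
ft_force: [1.2, -0.1, -1.5]
grip_width: 0.44
time: 12.0
position: [0.6088, -0.0282, 0.089]
tool_rot: [-2.218, -2.222, 0.002]
ft_force: [-0.6, 0.7, -4.5]
grip_width: 0.439
now [ 0.6085 -0.0282  0.0886] ty 0.11 tilt [-3.e-03  9.e-04 -1.e+00] f [ 0.7 -0.6 -3.9] g 0.441 t 12.05
(0.4352, -0.2008, 0.08, np.float64(0.0)) -> [-172.3 -173.6    8.9] [-0.003  -0.0009  0.0019]
(0.4352, -0.2008, 0.03, np.float64(0.0)) -> [-172.3 -173.5   58.9] [-0.003  -0.0009  0.0019]
```

View pics/c14.png

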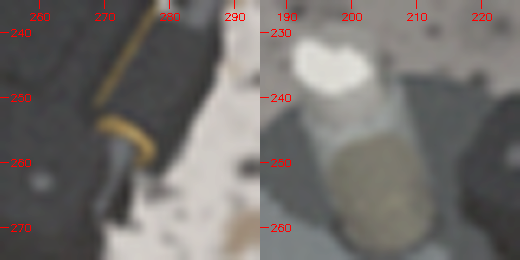

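```bash
python3 -m handwheel '[[-20,-20,0,-0.003,-0.001,0.002,1],[-58,-59,0,-0.003,-0.001,0.002,1],[-97,-98,3,-0.003,-0.001,0.002,1],[-135,-136,6,-0.003,-0.001,0.002,1],[-162,-165,9,-0.003,-0.001,0.002,1],[-170.5,-173.5,9,-0.003,-0.001,0.002,1],[-170.5,-173.5,25,-0.003,-0.001,0.002,1],[-170.5,-173.5,40,-0.003,-0.001,0.002,1],[-170.5,-173.5,50,-0.003,-0.001,0.002,1],[-170.5,-173.5,53,-0.003,-0.001,0.002,1],[-170.5,-173.5,53,-0.003,-0.001,0.002,1],[-170.5,-173.5,53,-0.003,-0.001,0.002,1]]'
python3 - <<'E'
from h import *
a=look('side','s7.png'); b=look('top','t7.png')
go((.4352,-.199,.0253,0))
crops(a,[(237,172)],'c15.png',cols=1)
cv2.imwrite('pics/c16.png',np.hstack([cv2.resize(cv2.imread('pics/c15.png'),(400,400)),cv2.resize(b[230:350,380:500,::-1],(400,400))]))
E
```

```text
time: 13.55
position: [0.4372, -0.1988, 0.0376]
tool_rot: [2.219, 2.22, 0.004]
ft_force: [0.2, -0.0, -3.1]
grip_width: 0.441
now [ 0.4371 -0.199   0.0376] ty -0.0 tilt [ 3.8e-03 -7.0e-04 -1.0e+00] f [-0.4  0.2 -4. ] g 0.437 t 13.65
(0.4352, -0.199, 0.0253, np.float64(0.0)) -> [-0.  -1.9 12.3] [ 0.0038  0.0007 -0.0001]
```

View pics/c16.png

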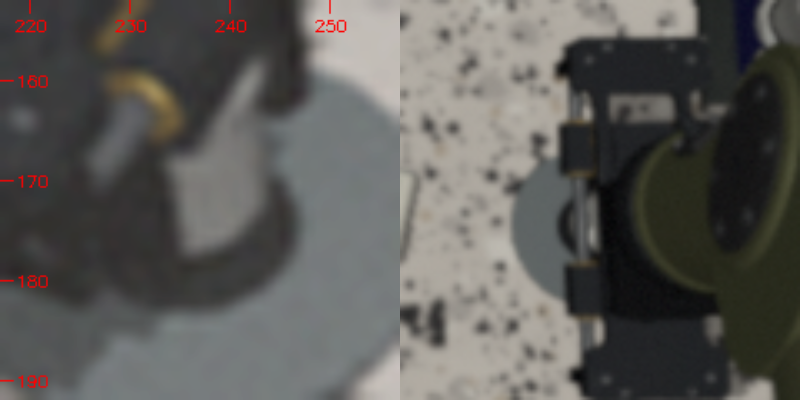

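The plunger hangs about 12 mm over the medium black spot, centred at about (237,176) in the side view. I lower it to nearly touching.

```bash
python3 -m handwheel '[[0,-1.9,6,0.004,0.001,0,1],[0,-1.9,10.5,0.004,0.001,0,1],[0,-1.9,10.5,0.004,0.001,0,1],[0,-1.9,10.5,0.004,0.001,0,1]]'
python3 - <<'E'
from h import *
a=look('side','s8.png')
go((.4352,-.199,.0255,0))
crops(a,[(237,172)],'c17.png',cols=1)
c=cv2.imread('pics/c17.png'); cv2.imwrite('pics/c17.png',cv2.resize(c,(560,560),interpolation=cv2.INTER_CUBIC))
E
```

```text
time: 14.15
position: [0.4349, -0.1987, 0.0266]
tool_rot: [-2.22, -2.221, -0.0]
ft_force: [-0.4, 0.2, -3.5]
grip_width: 0.44
now [ 0.435  -0.1987  0.0267] ty 0.0 tilt [-8.e-04  9.e-04 -1.e+00] f [-0.9  0.  -3.6] g 0.439 t 14.2
(0.4352, -0.199, 0.0255, np.float64(0.0)) -> [-0.3  0.2  1.2] [-0.0008 -0.0009  0.0001]
```

View pics/c17.png

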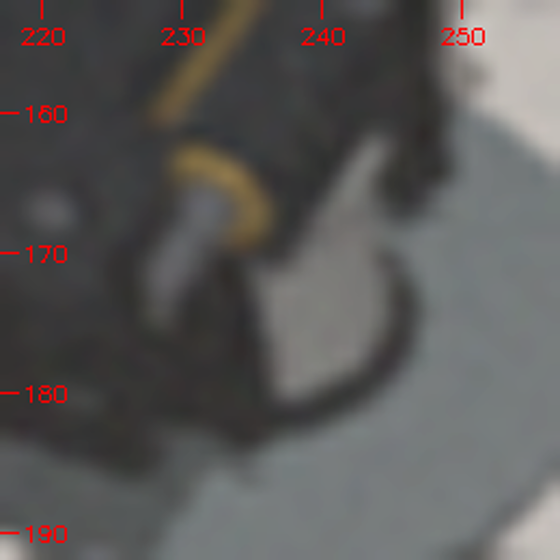

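```bash
python3 -m handwheel '[[-0.3,0.2,1.3,0,0,0,1],[-0.3,0.2,1.3,0,0,0,1],[-0.3,0.2,1.3,0,0,0,1]]'
python3 -m handwheel '[[0,0,0,0,0,0,0],[0,0,0,0,0,0,-1],[0,0,0,0,0,0,-1],[0,0,0,0,0,0,-1],[0,0,0,0,0,0,-1],[0,0,0,0,0,0,-1],[0,0,-50,0,0,0,-1],[0,0,-100,0,0,0,-1],[0,0,-120,0,0,0,-1],[0,0,-120,0,0,0,-1],[0,0,-120,0,0,0,-1]]'
python3 - <<'E'
from h import *
go((.46,0,.16,0),(.6201,.2144,.14,0))
E
```

```text
time: 14.58
position: [0.4351, -0.199, 0.0254]
tool_rot: [-2.221, -2.22, 0.0]
ft_force: [0.3, 0.0, -3.5]
grip_width: 0.437
time: 15.95
position: [0.4344, -0.1989, 0.1442]
tool_rot: [-2.219, -2.219, 0.001]
ft_force: [0.1, 0.1, -0.9]
grip_width: 1.001
now [ 0.4344 -0.1989  0.1442] ty -0.0 tilt [-0.0026  0.0018 -1.    ] f [ 0.1  0.1 -0.9] g 1.001 t 15.95
(0.46, 0, 0.16, np.float64(0.0)) -> [198.9  25.6 -15.5] [-0.0026 -0.0018 -0.0001]
(0.6201, 0.2144, 0.14, np.float64(0.0)) -> [413.3 185.7   4.5] [-0.0026 -0.0018 -0.0001]
```

```bash
python3 -m handwheel '[[50,10,-10,0,0,0,-1],[100,20,-15,0,0,0,-1],[150,30,-15,0,0,0,-1],[199,50,-15,0,0,0,-1],[245,80,-15,0,0,0,-1],[290,110,-10,0,0,0,-1],[335,140,-5,0,0,0,-1],[380,170,0,0,0,0,-1],[413,186,4,0,0,0,-1],[413,186,4,0,0,0,-1],[413,186,4,0,0,0,-1]]'
python3 - <<'E'
from h import *
a=look('side','s9.png'); b=look('top','t9.png')
go((.6201,.2144,.06,0))
crops(a,[(206,247),(237,170),(410,316)],'c18.png',cols=3); crops(b,[(412,207),(437,298),(229,203)],'c19.png')
cv2.imwrite('pics/c20.png',np.vstack([cv2.imread('pics/c18.png'),cv2.imread('pics/c19.png')]))
E
```

```text
time: 17.32
position: [0.6203, 0.213, 0.1399]
tool_rot: [-2.219, -2.22, 0.004]
ft_force: [0.0, -0.3, -0.6]
grip_width: 1.003
now [0.6209 0.2119 0.1409] ty -0.1 tilt [-1.9e-03 -6.0e-04 -1.0e+00] f [-0.  -0.5 -0.4] g 1.002 t 17.425
(0.6201, 0.2144, 0.06, np.float64(0.0)) -> [ 2.5 -0.7 80.9] [-0.0019  0.0006 -0.0018]
```

View pics/c20.png

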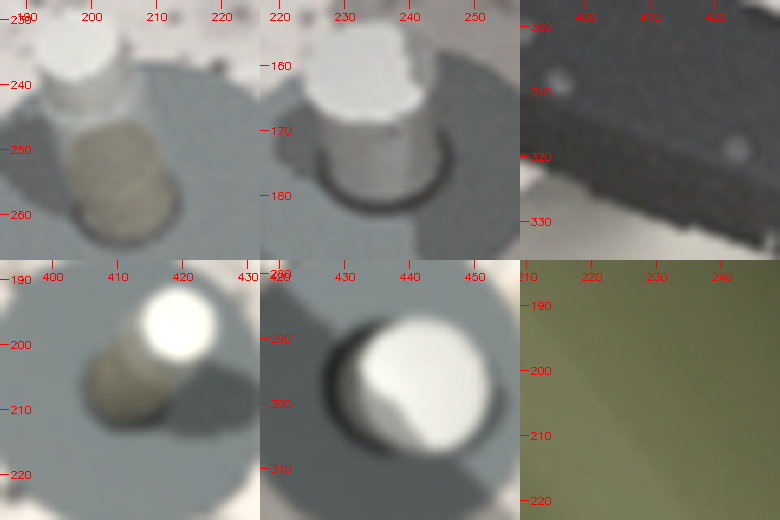

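```bash
python3 - <<'E'
from h import *
print('vial',onz('top',(419.7,196.9),.081),onz('side',(197.8,234.4),.081))
print('plM',onz('top',(442.2,297.2),.044),onz('side',(233.7,160.9),.044))
print(proj('side',[[.6249,-.1576,.081],[.4352,-.2008,.044]]),proj('top',[[.6249,-.1576,.081],[.4352,-.2008,.044]]))
E
```

```text
vial [[ 0.62586232 -0.15777341  0.081     ]] [[ 0.62832295 -0.15719128  0.081     ]]
plM [[ 0.43441804 -0.20115791  0.044     ]] [[ 0.43499079 -0.20204412  0.044     ]]
[[198.65925808 232.75636069]
 [234.23075905 161.17882596]] [[419.63524857 197.38297719]
 [441.99703892 296.79748929]]
```

Both placed items are within about 1 mm: vial cap in the top view at (419.7,196.9), predicted (419.6,197.4); plunger top at (442.2,297.2), predicted (442.0,296.8). Next I grip the funnel spout.

```bash
python3 -m handwheel '[[2.5,-0.7,25,-0.002,0,-0.002,-1],[2.5,-0.7,50,-0.002,0,-0.002,-1],[2.5,-0.7,70,-0.002,0,-0.002,-1],[2.5,-0.7,81,-0.002,0,-0.002,-1],[2.5,-0.7,81,-0.002,0,-0.002,-1],[2.5,-0.7,81,-0.002,0,-0.002,-1]]' 10
python3 - <<'E'
from h import *
a=look('side','s10.png')
go((.6201,.2144,.06,0))
cv2.imwrite('pics/c21.png',cv2.resize(a[260:380,340:480,::-1],None,fx=4,fy=4,interpolation=cv2.INTER_CUBIC))
E
```

```text
time: 18.18
position: [0.621, 0.2168, 0.0615]
tool_rot: [2.219, 2.223, 0.004]
ft_force: [1.0, -0.1, -0.7]
grip_width: 0.999
now [0.621  0.2169 0.0616] ty 0.12 tilt [ 0.0025  0.0016 -1.    ] f [ 0.5 -0.3  0.3] g 1.0 t 18.225
(0.6201, 0.2144, 0.06, np.float64(0.0)) -> [-2.5 -0.9  1.6] [ 0.0025 -0.0016  0.002 ]
```

View pics/c21.png

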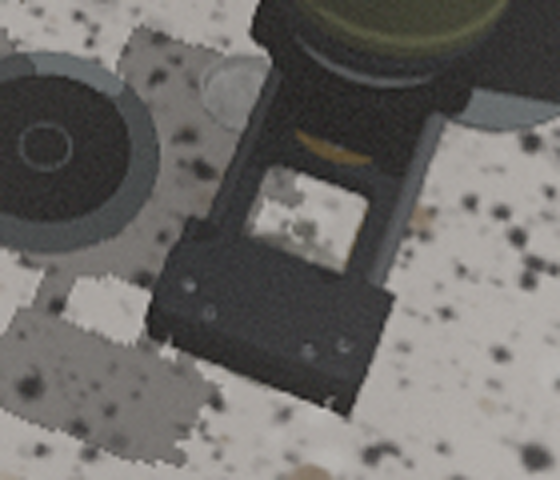

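The finger block hides the funnel in this view, and the force stays near zero. I correct 2.5 mm along y and close.

```bash
python3 -m handwheel '[[-2.4,-0.9,1.3,0,0,0,-1],[-2.4,-0.9,1.3,0,0,0,-1],[-2.4,-0.9,1.3,0,0,0,1],[-2.4,-0.9,1.3,0,0,0,1],[-2.4,-0.9,1.3,0,0,0,1],[-2.4,-0.9,1.3,0,0,0,1],[-2.4,-0.9,1.3,0,0,0,1],[-2.4,-0.9,1.3,0,0,0,1],[-2.4,-0.9,1.3,0,0,0,1],[-2.4,-0.9,1.3,0,0,0,1],[-2.4,-0.9,1.3,0,0,0,1],[-2.4,-0.9,1.3,0,0,0,1]]' 10
python3 -m handwheel '[[0,0,0,0,0,0,1],[0,0,0,0,0,0,1],[0,0,0,0,0,0,1]]'
python3 -c "
from h import *
go((.6201,.2144,.12,0),(.5904,.1006,.12,0))"
```

```text
time: 19.73
position: [0.6194, 0.214, 0.0592]
tool_rot: [-2.219, -2.224, -0.002]
ft_force: [0.0, 0.2, -0.5]
grip_width: 0.187
time: 20.1
position: [0.6195, 0.214, 0.0592]
tool_rot: [2.219, 2.224, 0.002]
ft_force: [-0.1, -0.3, -0.5]
grip_width: 0.191
now [0.6195 0.214  0.0592] ty 0.11 tilt [ 1.e-03  9.e-04 -1.e+00] f [-0.1 -0.3 -0.5] g 0.191 t 20.1
(0.6201, 0.2144, 0.12, np.float64(0.0)) -> [  0.4   0.7 -60.8] [ 0.001  -0.0009  0.002 ]
(0.5904, 0.1006, 0.12, np.float64(0.0)) -> [-113.3  -29.2  -60.9] [ 0.001  -0.0009  0.002 ]
```

```bash
python3 -m handwheel '[[0,0,-6,0,0,0,1],[0,0,-30,0,0,0,1],[0,0,-55,0,0,0,1],[-30,-8,-60,0,0,0,1],[-65,-17,-60,0,0,0,1],[-95,-25,-60,0,0,0,1],[-113,-29.5,-60,0,0,0,1],[-113,-29.5,-50,0,0,0,1],[-113,-29.5,-30,0,0,0,1],[-113,-29.5,-15,0,0,0,1],[-113,-29.5,-12,0,0,0,1],[-113,-29.5,-12,0,0,0,1]]'
python3 - <<'E'
from h import *
a=look('side','s11.png'); b=look('top','t11.png')
go((.5904,.1006,.0655,0))
c=lambda I,x,y:cv2.resize(I[y-45:y+45,x-45:x+45,::-1],(400,400),interpolation=cv2.INTER_CUBIC)
cv2.imwrite('pics/c22.png',np.hstack([c(a,351,285),c(b,289,225)]))
E
```

```text
time: 21.6
position: [0.59, 0.1017, 0.0707]
tool_rot: [-2.217, -2.224, -0.002]
ft_force: [0.5, -0.2, 0.2]
grip_width: 0.188
now [0.5905 0.1015 0.0715] ty 0.14 tilt [ 0.0016  0.0014 -1.    ] f [-0.8 -0.  -0.6] g 0.188 t 21.7
(0.5904, 0.1006, 0.0655, np.float64(0.0)) -> [-0.9 -0.1  6. ] [ 0.0016 -0.0013  0.0025]
```

View pics/c22.png

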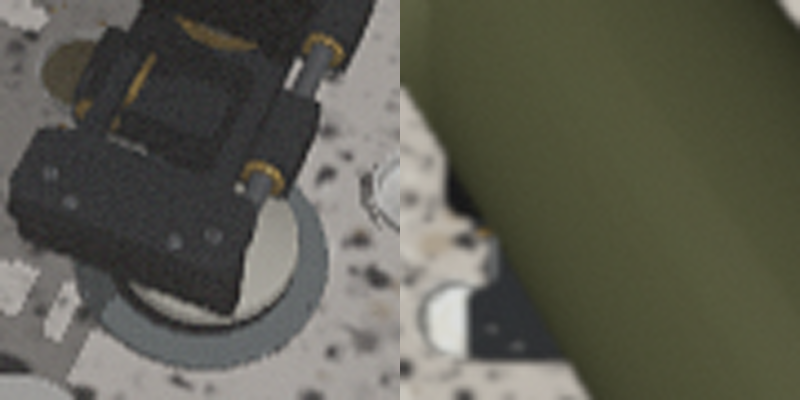

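The funnel rim hovers concentric over the large silhouette, at crop (205,240) in the side view. I lower it to the pad.

```bash
python3 -m handwheel '[[-0.8,0,3,0,0,0,1],[-0.8,0,6.5,0,0,0,1],[-0.8,0,6.9,0,0,0,1],[-0.8,0,6.9,0,0,0,1],[-0.8,0,6.9,0,0,0,1]]'
python3 - <<'E'
from h import *
a=look('side','s12.png')
go((.5904,.1006,.0644,0))
cv2.imwrite('pics/c23.png',cv2.resize(a[240:340,300:410,::-1],None,fx=5,fy=5,interpolation=cv2.INTER_CUBIC))
E
```

```text
time: 22.32
position: [0.5901, 0.1002, 0.0642]
tool_rot: [-2.219, -2.224, -0.002]
ft_force: [0.6, 0.1, -0.6]
grip_width: 0.19
now [0.5902 0.1002 0.0642] ty 0.12 tilt [ 0.001  0.001 -1.   ] f [-0.9  0.  -0.1] g 0.191 t 22.375
(0.5904, 0.1006, 0.0644, np.float64(0.0)) -> [ 0.4  0.2 -0.2] [ 0.001  -0.0009  0.002 ]
```

View pics/c23.png

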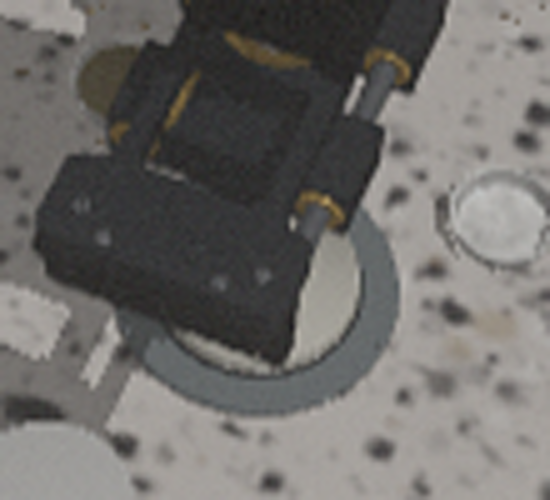

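The rim sits evenly on the silhouette. I release and go to the timer.

```bash
python3 -m handwheel '[[0,0,0,0,0,0,-0.2],[0,0,0,0,0,0,-1],[0,0,0,0,0,0,-1],[0,0,0,0,0,0,-1],[0,0,0,0,0,0,-1],[0,0,0,0,0,0,-1],[0,0,-45,0,0,0,-1],[0,0,-90,0,0,0,-1],[0,0,-100,0,0,0,-1],[0,0,-100,0,0,0,-1]]'
python3 - <<'E'
from h import *
go((.5,0.05,.16,0),(.451,-.0572,.12,-14.5))
E
```

```text
time: 23.62
position: [0.5903, 0.1, 0.1645]
tool_rot: [2.219, 2.223, 0.003]
ft_force: [0.9, -0.1, -1.3]
grip_width: 0.998
now [0.5903 0.1    0.1645] ty 0.1 tilt [ 1.9e-03  5.0e-04 -1.0e+00] f [ 0.9 -0.1 -1.3] g 0.998 t 23.625
(0.5, 0.05, 0.16, np.float64(0.0)) -> [-49.8 -90.4   4.3] [ 0.0019 -0.0005  0.0018]
(0.451, -0.0572, 0.12, np.float64(-14.5)) -> [-156.9 -139.6   44.1] [ 0.0018 -0.0008  0.2549]
```

```bash
python3 -m handwheel '[[-50,-48,0,0,0,0.08,-1],[-103,-94,5,0,0,0.17,-1],[-157,-140,20,0,0,0.255,-1],[-157,-140,35,0,0,0.255,-1],[-157,-140,44,0,0,0.255,-1],[-157,-140,44,0,0,0.255,-1],[-157,-140,44,0,0,0.255,-1]]'
python3 - <<'E'
from h import *
a=look('side','s13.png'); b=look('top','t13.png')
go((.451,-.0572,.016,-14.5))
c=lambda I,x,y:cv2.resize(I[y-45:y+45,x-45:x+45,::-1],(390,390),interpolation=cv2.INTER_CUBIC)
cv2.imwrite('pics/c24.png',np.hstack([c(a,351,285),c(a,301,203)]))
E
```

```text
time: 24.5
position: [0.4515, -0.0556, 0.1202]
tool_rot: [-2.481, -1.926, -0.004]
ft_force: [0.4, -0.3, -0.3]
grip_width: 0.998
now [ 0.4515 -0.0559  0.1204] ty -14.36 tilt [ 0.002   0.0018 -1.    ] f [-0.2 -0.4 -0. ] g 0.999 t 24.6
(0.451, -0.0572, 0.016, np.float64(-14.5)) -> [ -1.6  -0.3 104.4] [ 0.0014 -0.0023  0.0024]
```

View pics/c24.png

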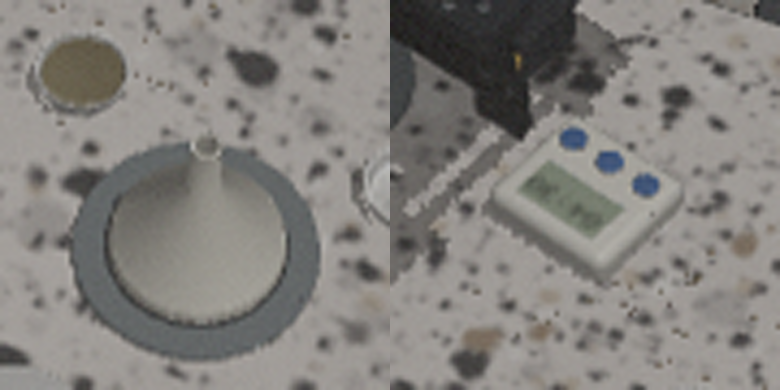

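View pics/t13.png

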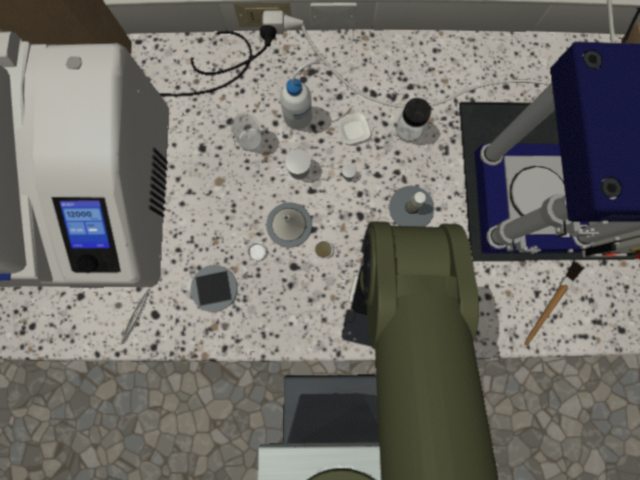

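The funnel sits concentric on the large pad at side (351,297). The timer is untouched and clear, with top-face corners at about (280,202), (305.2,218), (323.2,201.5) and (298.3,183.7).

```bash
python3 - <<'E'
from h import *
c=onz('side',[(279.6,201.4),(305.2,218.3),(323.2,201.4),(298.3,183.7)],.017); print(c,c.mean(0))
for a,b in((0,1),(1,2),(2,3),(3,0)): d=c[b]-c[a]; print(np.hypot(*d[:2]),np.degrees(np.arctan2(d[1],d[0])))
for n,fn,p in(('side','s13.png',(301,203)),('top','top0.png',(367,292))):
    I=cv2.imread('pics/'+fn)[:,:,::-1].astype(int); J=I[p[1]-25:p[1]+25,p[0]-25:p[0]+25]
    gr=np.zeros(I.shape[:2],bool); s=np.s_[p[1]-25:p[1]+25,p[0]-25:p[0]+25]
    gr[s]=(J[:,:,1]-J[:,:,2]>4)&(J.max(2)<150)&(J[:,:,1]-J[:,:,0]>0); m=cv2.morphologyEx(gr.astype(np.uint8),cv2.MORPH_CLOSE,np.ones((5,5)))
    print(n,rect(n,m,(p[0]-2,p[1]+3) if n=='side' else (368,286),.019))
E
```

```text
[[ 0.46742414 -0.09206776  0.017     ]
 [ 0.48318036 -0.03322721  0.017     ]
 [ 0.4345609  -0.01962636  0.017     ]
 [ 0.41515667 -0.07907957  0.017     ]] [ 0.45008052 -0.05600023  0.017     ]
0.060913617049553836 75.0091460221339
0.05048598227823237 164.37151863936805
0.06253965687846029 -108.07555742488212
0.05385705490876746 -13.955041749313141
side (0.4559, -0.0591, 41.9, 30.4, 74.6, 233)
top (0.459, -0.06, 42.2, 21.4, 75.4, 229)
```

```bash
python3 -m handwheel '[[-1.4,-1,30,0.001,-0.002,0.006,-1],[-1.4,-1.2,60,0.001,-0.002,0.006,-1],[-1.4,-1.2,90,0.001,-0.002,0.006,-1],[-1.4,-1.2,102,0.001,-0.002,0.006,-1],[-1.4,-1.2,103.5,0.001,-0.002,0.006,-1],[-1.4,-1.2,103.5,0.001,-0.002,0.006,-1]]' 15
python3 - <<'E'
from h import *
go((.450,-.057,.0165,-14.7))
E
```

```text
time: 25.35
position: [0.45, -0.0581, 0.0174]
tool_rot: [2.488, 1.915, 0.0]
ft_force: [0.2, -0.3, 0.1]
grip_width: 0.999
now [ 0.45   -0.0581  0.0174] ty -14.82 tilt [ 0.0011 -0.0012 -1.    ] f [ 0.2 -0.3  0.1] g 0.999 t 25.35
(0.45, -0.057, 0.0165, np.float64(-14.7)) -> [ 1.  -0.3  0.9] [ 0.0014  0.0009 -0.0021]
```

```bash
python3 -m handwheel '[[1,-0.3,0.9,0,0,0,-1],[1,-0.3,0.9,0,0,0,1],[1,-0.3,0.9,0,0,0,1],[1,-0.3,0.9,0,0,0,1],[1,-0.3,0.9,0,0,0,1],[1,-0.3,0.9,0,0,0,1],[1,-0.3,0.9,0,0,0,1],[1,-0.3,0.9,0,0,0,1]]' 15
python3 -m handwheel '[[0,0,-5,0,0,0,1],[0,0,-35,0,0,0,1],[0,0,-70,0,0,0,1],[0,0,-70,0,0,0,1],[0,0,-70,0,0,0,1]]'
python3 - <<'E'
from h import *
a=look('side','s14.png')
go((.46,.1,.11,-2),(.4588,.2542,.09,10.9),(.4588,.2542,.03,10.9))
cv2.imwrite('pics/c25.png',cv2.resize(a[120:240,230:390,::-1],None,fx=4,fy=4,interpolation=cv2.INTER_CUBIC))
E
```

```text
time: 26.35
position: [0.4491, -0.0571, 0.0156]
tool_rot: [2.489, 1.916, -0.001]
ft_force: [0.2, -0.9, 1.3]
grip_width: 0.668
time: 26.98
position: [0.4486, -0.0572, 0.0851]
tool_rot: [2.49, 1.916, -0.002]
ft_force: [-0.2, 0.3, -0.5]
grip_width: 0.667
now [ 0.4482 -0.057   0.0847] ty -14.84 tilt [-2.e-03 -5.e-04 -1.e+00] f [ 0.1  0.2 -0.9] g 0.667 t 27.025
(0.46, 0.1, 0.11, np.float64(-2.0)) -> [154.8 -28.8 -25.4] [-0.002   0.0008 -0.2241]
(0.4588, 0.2542, 0.09, np.float64(10.9)) -> [303.5 -69.5  -5.5] [-0.002   0.0005 -0.4493]
(0.4588, 0.2542, 0.03, np.float64(10.9)) -> [303.6 -69.4  54.5] [-0.002   0.0005 -0.4493]
```

View pics/c25.png

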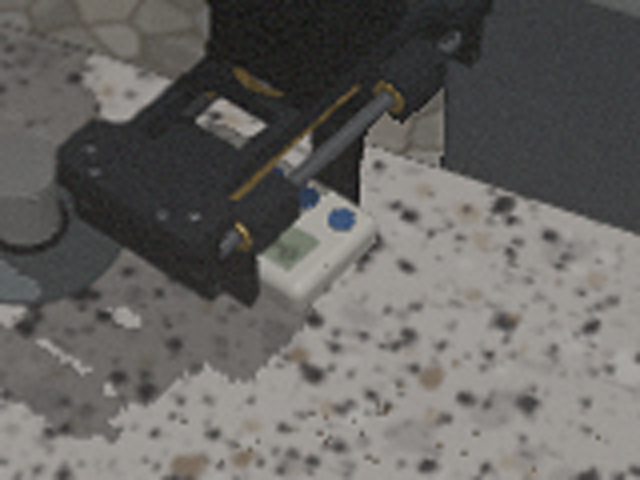

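The timer is held level and square in the fingers. I carry it over the oblong pad.

```bash
python3 -m handwheel '[[30,-6,-8,0,0,-0.04,1],[78,-15,-15,0,0,-0.112,1],[130,-24,-20,0,0,-0.19,1],[180,-36,-20,0,0,-0.26,1],[230,-50,-15,0,0,-0.335,1],[275,-62,-8,0,0,-0.405,1],[303,-69.5,-5,0,0,-0.449,1],[303.5,-69.5,20,0,0,-0.449,1],[303.5,-69.5,50,0,0,-0.449,1],[303.5,-69.5,54,0,0,-0.449,1],[303.5,-69.5,54,0,0,-0.449,1],[303.5,-69.5,54,0,0,-0.449,1]]'
python3 - <<'E'
from h import *
a=look('side','s15.png'); b=look('top','t15.png')
go((.4588,.2542,.0225,10.9))
c=lambda I,x,y:cv2.resize(I[y-40:y+40,x-40:x+40,::-1],(400,400),interpolation=cv2.INTER_CUBIC)
cv2.imwrite('pics/c26.png',np.hstack([c(a,462,262),c(b,214,288)]))
E
```

```text
time: 28.52
position: [0.4602, 0.2548, 0.0324]
tool_rot: [2.0, 2.422, 0.001]
ft_force: [-0.2, 0.3, -0.1]
grip_width: 0.665
now [0.4603 0.2544 0.0323] ty 10.87 tilt [ 1.2e-03 -2.0e-04 -1.0e+00] f [-0.4 -0.4 -0.2] g 0.661 t 28.625
(0.4588, 0.2542, 0.0225, np.float64(10.9)) -> [ 0.1 -1.5  9.8] [ 0.0011  0.0005 -0.0005]
```

View pics/c26.png

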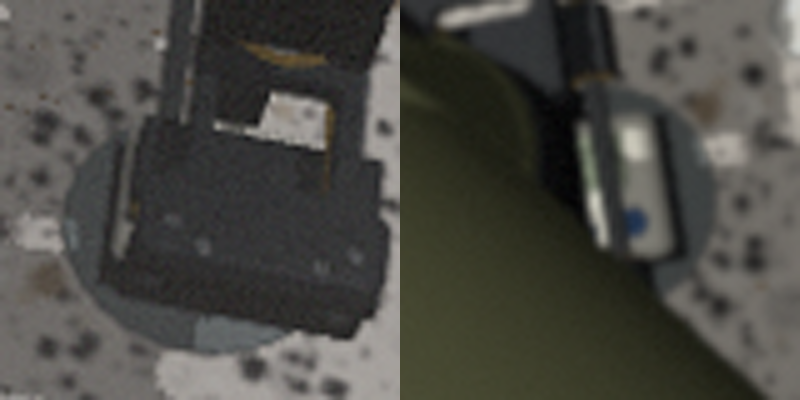

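The timer is above its silhouette and nearly square. I lower and correct by 1.5 mm.

```bash
python3 -m handwheel '[[0.1,-1.5,6,0,0,0,1],[0.1,-1.5,10.8,0,0,0,1],[0.1,-1.5,10.8,0,0,0,1],[0.1,-1.5,10.8,0,0,0,1]]'
python3 - <<'E'
from h import *
a=look('side','s16.png'); b=look('top','t16.png')
go((.4588,.2542,.0208,10.9))
c=lambda I,x,y:cv2.resize(I[y-40:y+40,x-40:x+40,::-1],(400,400),interpolation=cv2.INTER_CUBIC)
cv2.imwrite('pics/c27.png',np.hstack([c(a,462,262),c(b,214,288)]))
E
```

```text
time: 29.12
position: [0.4579, 0.2539, 0.0203]
tool_rot: [-2.001, -2.422, 0.002]
ft_force: [-0.4, 0.3, -0.6]
grip_width: 0.666
now [0.458  0.2539 0.0203] ty 10.89 tilt [-7.e-04 -8.e-04 -1.e+00] f [-0.3  0.7 -0.5] g 0.664 t 29.225
(0.4588, 0.2542, 0.0208, np.float64(10.9)) -> [ 0.2  0.9 -0.5] [-0.0009  0.0006 -0.0002]
```

View pics/c27.png

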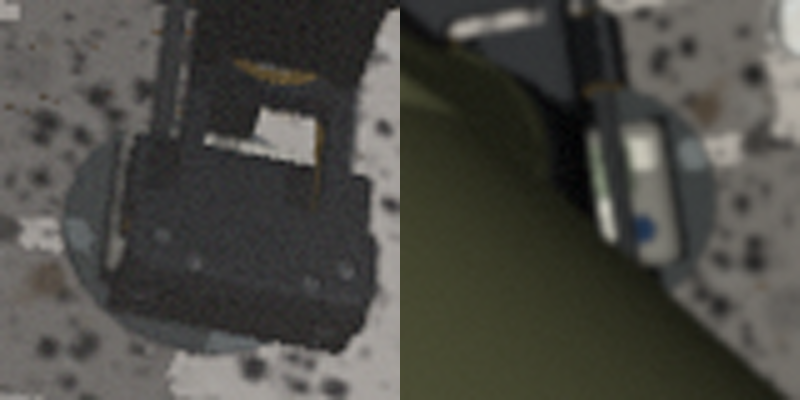

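```bash
python3 -m handwheel '[[0,0.8,-0.4,0,0,0,1],[0,0.8,-0.2,0,0,0,1],[0,0.8,0,0,0,0,0.2],[0,0.8,0,0,0,0,-1],[0,0.8,0,0,0,0,-1],[0,0.8,0,0,0,0,-1],[0,0.8,0,0,0,0,-1],[0,0.8,-40,0,0,0,-1],[0,0.8,-90,0,0,0,-1],[0,0.8,-120,0,0,0,-1],[0,0.8,-120,0,0,0,-1]]'
python3 - <<'E'
from h import *
go((.45,.05,.16,0),(.45,-.06,.2,0))
E
```

```text
time: 30.6
position: [0.4604, 0.2551, 0.1428]
tool_rot: [1.999, 2.42, 0.005]
ft_force: [0.0, 0.4, 0.3]
grip_width: 1.002
now [0.4604 0.2551 0.1428] ty 10.87 tilt [ 4.1e-03  3.0e-04 -1.0e+00] f [0.  0.4 0.3] g 1.002 t 30.6
(0.45, 0.05, 0.16, np.float64(0.0)) -> [-199.4  -48.8  -17.4] [4.200e-03 1.000e-04 1.897e-01]
(0.45, -0.06, 0.2, np.float64(0.0)) -> [-307.5  -69.4  -57.4] [4.200e-03 1.000e-04 1.897e-01]
```

```bash
python3 -m handwheel '[[-50,-12,-10,0,0,0.05,-1],[-100,-24,-17,0,0,0.1,-1],[-150,-36,-25,0,0,0.15,-1],[-200,-49,-35,0,0,0.19,-1],[-250,-58,-45,0,0,0.19,-1],[-300,-68,-57,0,0,0.19,-1],[-300,-68,-57,0,0,0.19,-1]]'
python3 - <<'E'
from h import *
a=look('side','s17.png'); b=look('top','t17.png')
c=lambda I,x,y:cv2.resize(I[y-35:y+35,x-35:x+35,::-1],(390,290*390//290),interpolation=cv2.INTER_CUBIC)
cv2.imwrite('pics/c28.png',np.hstack([c(a,462,262),c(b,214,288)]))
crops(a,[(206,245),(237,170)],'c29.png',cols=2)
E
```

```text
time: 31.48
position: [0.4481, -0.0579, 0.1973]
tool_rot: [2.231, 2.212, -0.002]
ft_force: [-0.2, 1.0, -0.0]
grip_width: 0.996
```

View pics/c28.png

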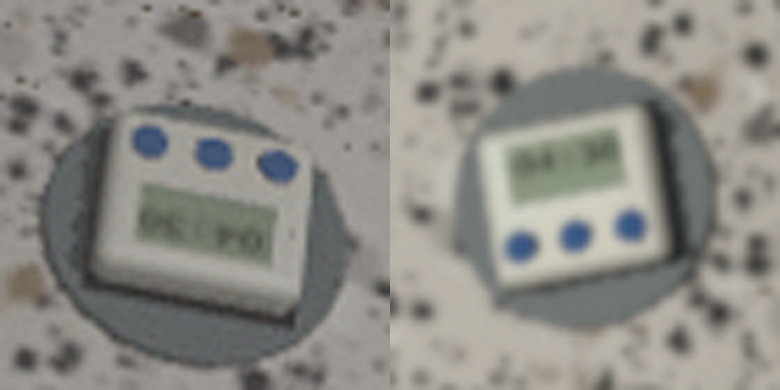

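View pics/t17.png

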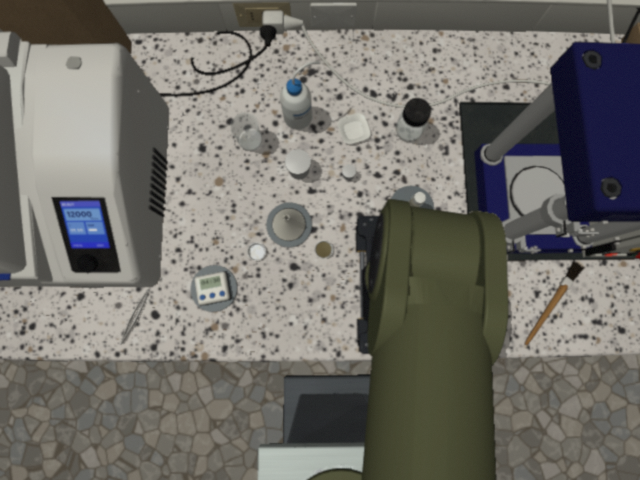

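View pics/s17.png

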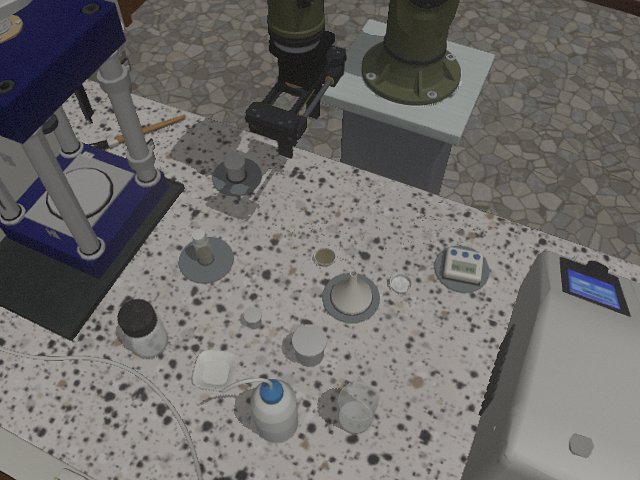

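All four things stand on their pads: vial (206,250), plunger (236,170), funnel (351,295), timer (463,264) in the side view. The cup is still at (325,257). Now a numeric check of the timer, and the vial and cup again.

```bash
cat > chk.py <<'E'
from h import *
for n,fn,p in(('side','s17.png',(463,264)),('top','t17.png',(212,288))):
    I=cv2.imread('pics/'+fn)[:,:,::-1]; f=I.astype(int); s=np.zeros(f.shape[:2],bool); s[p[1]-22:p[1]+22,p[0]-22:p[0]+22]=1
    q,l,st,ce=cv2.connectedComponentsWithStats((s&(f[:,:,2]-f[:,:,0]>25)).astype(np.uint8)); ce=ce[1:][st[1:,4]>8]
    P=onz(n,ce,.025)[:,:2]; d=P[np.argmax(P[:,1])]-P[np.argmin(P[:,1])]; print(n,'buttons',P.mean(0).round(4),'exp .4443 .2514','ang',np.degrees(np.arctan2(d[1],d[0])).round(1)-90)
    c=s.copy(); c[:]=0
    yy,xx=np.mgrid[:480,:640]; c=np.hypot(xx-p[0],yy-p[1])<20
    w=(c&((f.min(2)>125)|(f[:,:,1]-f[:,:,0]>8)|(f[:,:,2]-f[:,:,0]>25))).astype(np.uint8); w=cv2.morphologyEx(w,cv2.MORPH_CLOSE,np.ones((3,3)))
    print(n,rect(n,w,p,.022))
E
python3 chk.py
python3 - <<'E'
from h import *
I=cv2.imread('pics/s17.png')[:,:,::-1];T=cv2.imread('pics/t17.png')[:,:,::-1]
crops(I,[(203,243),(237,166),(325,257)],'d1.png');crops(T,[(418,202),(289,225),(324,249)],'d2.png')
cv2.imwrite('pics/d3.png',np.vstack([cv2.imread('pics/d1.png'),cv2.imread('pics/d2.png')]))
E
```

```text
side buttons [0.4448 0.251 ] exp .4443 .2514 ang 10.0
side (0.4555, 0.2538, 68.0, 60.4, 10.7, 767)
top buttons [0.4432 0.2512] exp .4443 .2514 ang 11.0
top (0.4583, 0.2557, 56.7, 62.7, 11.0, 875)
```

View pics/d3.png

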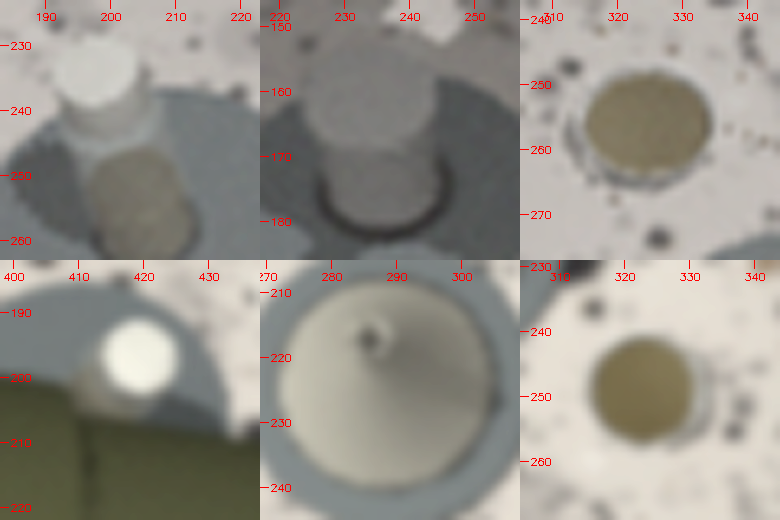

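```bash
python3 - <<'E'
from h import *
out=[]
for n,fn in(('side','s17.png'),('top','t13.png'),('side','side0.png'),('top','top0.png')):
    I=cv2.imread('pics/'+fn); x,y=proj(n,[[.6249,-.1576,.005]])[0].round().astype(int); s=14
    t=cv2.resize(I[y-20:y+12,x-16:x+16],(390,390),interpolation=cv2.INTER_CUBIC); t=cv2.convertScaleAbs(t,alpha=1.5)
    a=np.linspace(0,2*np.pi,60)
    for r,z,col in((.0135,.005,(0,255,0)),(.0135,.081,(0,0,255))):
        q=proj(n,np.c_[.6249+r*np.cos(a),-.1576+r*np.sin(a),0*a+z]); q=((q-[x-16,y-20]+.5)*390/32).astype(int)
        if 'op0' not in fn and 'ide0' not in fn or z<.01: 
            for u in q[::3]: cv2.circle(t,tuple(map(int,u)),2,col,-1)
    out.append(t)
cv2.imwrite('pics/e1.png',cv2.resize(np.vstack([np.hstack(out[:2]),np.hstack(out[2:])]),(600,600)))
E
```

```text
(no output)
```

View pics/e1.png

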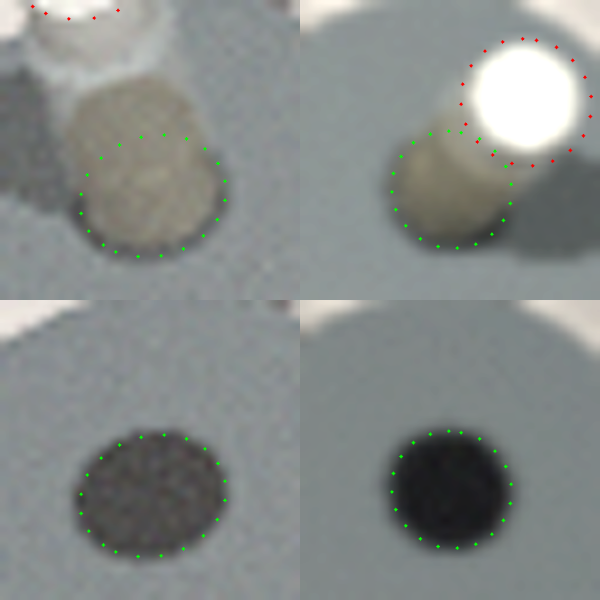

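The vial foot outline lies on the spot in both views, with the cap centre off by less than 1 mm. The arm is clear, so I hand in.

```bash
python3 -c "
from bench import ctrl
s=ctrl.get_state();print(s['time'],s['ft_force'].round(1)); print(ctrl.close_job())"
```

```text
31.575 [-0.5 -0.4 -0.4]
the job is handed in; nothing more can be done
None
```

I placed the vial, the middle-sized plunger, the funnel and the timer on their matching pads, in that order. I handed the job in at 31.6 s with the gripper open and clear of everything.

The last pictures showed the following:
- **Vial:** upright and centred to about 1 mm. The top view puts the cap about 1 mm off and the last side view about 2 mm off in x. The foot outline lies on the spot in both views.
- **Plunger:** centred to about 1 mm in both views.
- **Funnel:** its rim looks concentric with the silhouette in both views. I judged this by eye and did not measure it.
- **Timer:** centred to about 1 mm by its buttons and squared to within about 1° (10–11° measured, against the pad's 10.9°). Outline fits differ by up to 3 mm in x in the side view, because that view also picks up the timer's sides; in the top view they are within 1.5 mm.
- **Filled cup:** at the same pixels as in the first pictures, so it has not moved.

Wrist force readings stayed below 5 N.

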